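# Seat the sample jar on the stirrer and hold the probe in it

## Robot

A 6-joint arm with a two-finger parallel gripper is mounted at the origin on the work surface. World frame = base frame: x ahead of the robot, y to its left, z up, the work surface at z = 0. Lengths are in m, angles in rad, forces in N, time in s.
With the tool pointing down it reaches from about 0.325 to 0.775 m from the base axis. Payload 9.3 kg.
Tool frame: the origin (TCP) lies midway between the tips of the shut fingers; the grasp point (between the pads) lies 19 mm behind it; z points along the fingers, y is the line along which they close (so a half turn about z gives the same grasp; the last joint's range is limited). The gripper opens to 85 mm and grips with 20 to 120 N. Pads are 22 mm wide; open, the fingers measure 114 mm over their backs; the gripper's body (76 mm by 85 mm) begins 54 mm behind the grasp point. The pads swing forward as they close: fully open they stand 13 mm farther back than shut.
Start: joints at [1.039, 0.259, 0.021, 1.334, 0, 1.418], TCP at [0.203, 0.511, 0.231] pointing down, gripper open.
Joint ranges: [-3.04, 3.04], [-0.91, 1.82], [-1.04, 1.36], [-1.92, 1.95], [-1.52, 1.45], [-3.14, 3.14]. Speed limits (rad/s): [2.22, 2.22, 2.79, 3.14, 3.14, 3.14].

## Interface

Orientations are given as a unit quaternion [x, y, z, w].
In Python, from rig import env gives the robot as it stands.
- The arm moves only by the tool arm_command, never from a script. Its arguments are lists of equal length, an entry for each row: "delta_pos": the shift along the tool's x, y, z in m, a list of three; "delta_rot": the turn, a rotation vector about the tool's x, y, z in degrees, a list of three; "claw": the finger opening in m, from 0 to 0.0854. A call has 1 to 20 rows; each row shifts and turns the commanded pose from where the row before left it, along the tool's axes as they then stand; what a row does not reach is not made up. A row lasts 1/8 s, in which the tool goes at most 62.5 mm and 10.7 degrees, less where a joint would pass 70% of its speed; a pose out of reach is approached as far as the arm can. A call is refused whole if a number of a shift passes 0.0625 or a number of a turn 10.7, either way. A call with a gripper value outside its range is refused whole. The fingers move at their own pace and stop on an object; the grip force is fixed at half the most. Time passes only in rows, so rows that do not move let the fingers close. It gives the time, the measured TCP pose, the force, the opening and the grip force at its end, in the units of the state.
- env.observe(): the state, without advancing time (a new reading comes with each control period).
- env.get_image(name): name is "side" or "top" or "wrist"; returns the picture (400x640x3 uint8, blue, green, red); there is no depth.
- env.camera_model(name): a dict with "camera_matrix" (3x3 intrinsics, pixels), "rvec" (rotation vector, rad) and "tvec" (3), from world to camera coordinates, as OpenCV has them; the wrist camera has in their place "hand_eye" (4x4, takes a point from camera to tool coordinates, whose origin is the TCP and whose axes are the flange's). Camera axes: x right, y down, z forward; pixel columns grow to the right and rows downward; lengths in m; the calibration is good to about 2 mm. The wrist camera is an equidistant fisheye: a pixel r from the principal point sees the ray r / f radians off the axis. A picture is of the moment at which its call begins: read the wrist's pose just before it. camera_model takes no time and is no camera call.
- env.hand_in(): hands the job in; it is judged then, once.
Trained networks look in the newest picture that a camera, given by its name, has taken for a name from the list of things; names that differ only in an ending like _2 or _b are one class to them, and where a whole thing is asked for, a point or a joint stands for the part that bears it (a point fixed in the world has none). Each returns a list of dicts, best first, with "conf" (0 to 1); they miss things now and then, are a little off and sometimes report something else, mostly with a low value. They report only what shows in the picture. A call takes as long as a camera call. They do not tell look-alikes from the thing itself.
- env.recognise(camera, query): "box" ([left, top, width, height] in pixels, round what is visible of it).
- env.masks_of(camera, query): "region" (400x640 bool, what is visible of it) and "box" ([left, top, width, height] in pixels, round what is visible of it).
- env.tip_of(camera, query): "centre" ([column, row] in pixels: a listed point, or the origin of a listed thing).
The state is a dict: "t": time; "joint_pos": joint angles; "joint_vel": joint speeds; "tau": joint torques, N m; "tcp_pos": TCP position; "orientation": TCP orientation; "ft_force": force on the tool from outside, world axes, zero at the start; "ft_torque": the same for the moment, N m; "gripper_width": finger opening in m; "grip_force": force on a finger pad.
Only numpy, scipy, OpenCV 4.12 (cv2) and the standard library are available. Lean on these libraries where they do the work, as an engineer would, in place of code of your own. Each camera call takes 0.05 s, during which the arm holds its last target. There are 200 camera calls.

## Task

Set the amber jar with the drilled blue cap upright down in the black ring on the stirrer, gently, and let go of it. Then take the probe out of its stand and lower its rod through the hole in the cap, without ever touching the jar with the probe, until the tip is about two thirds of the way down inside the jar. Finish while still holding the probe there, still, upright and centred in the hole, and leave the other bottles, the dish and the slide box where they are.

Things in the scene. Friction and masses are not known exactly. Their poses are not given: they have to be found in the camera images.
- jar: Loose amber jar, 52 mm outside diameter, 85 mm tall overall, about 130 to 225 g, with a fixed blue cap (56 mm diameter, the top 12 mm) that has a round 20 mm hole through its middle. It is hollow: the inner floor is 5 mm above the underside, 80 mm below the cap's top, and below the cap it is 46 mm wide inside. Origin at the centre of the underside, z along its axis, upward. It starts standing on the bench to the robot's left.
- jar_mouth (a point): Centre of the hole in the jar's cap, level with the cap's top face (85 mm above the jar's underside); z up along the jar's axis.
- ring_seat (a point): Centre of the black locating ring on the stirrer, on the stirrer's top plate, 30 mm above the bench: the jar's underside belongs here. The ring is 62 mm inside diameter, 74 mm outside, and stands 12 mm above the plate. Axes are those of the stirrer.
- stirrer: Slim white magnetic stirrer, fixed to the bench, 180 mm (its x) by 150 mm (its y) by 30 mm high. Origin at the centre of its underside; the ring's centre is 10 mm from it along its +x.
- probe: Loose measuring probe, about 95 to 155 g. A straight steel rod 8 mm in diameter and 100 mm long below a square black handle with a red top, 22 mm by 22 mm and 58 mm tall, sides along the probe's x and y. Origin at the very tip of the rod, z up along the rod: the handle runs from 100 to 158 mm above the tip. It starts upright in its stand, its handle resting on the stand's top plate and its rod hanging through the hole; there is some play, so its yaw is its own.
- probe_neck (a point): Point on the rod's axis 55 mm above the tip: it is about level with the cap's top when the tip is two thirds of the way down in the jar.
- stand: Fixed grey stand for the probe with a white top plate (60 mm by 100 mm, 10 mm thick, its top 115 mm above the bench) with one hole of 17 mm in the middle, carried by two cheeks at its y ends on an 80 mm by 100 mm base 8 mm thick. Origin at the centre of its underside, below the hole. To draw the probe out, lift it straight up by more than 100 mm.
- reagent: Loose amber reagent jar with a closed black cap and a white label, 56 mm diameter, 110 mm tall. Leave it. Origin at the centre of its underside.
- washbottle: Loose white plastic bottle with a blue cap, 60 mm diameter, 160 mm tall. Leave it. Origin at the centre of its underside.
- dish: Loose clear petri dish with red stain, 60 mm diameter, 14 mm tall. Leave it. Origin at the centre of its underside.
- slidebox: Loose blue and white box of slides, 80 by 55 by 30 mm. Leave it. Origin at the centre of its underside.
Mind the look-alikes: they are no part of the job. Of the things like the probe, leave any that is yellow; of the rest the smaller one is meant.

How it is judged:
By the outcome, as a careful person would: the job done as asked, in the order asked, and still so for the second after the job is handed in, while the arm keeps its last pose, push and grip.
It also fails if it takes over 48 s, if anything falls off the work surface, if the arm or the gripper's body presses on something with over 40 N, if the wrist force passes 120 N, or if a joint passes its speed limit or range.

## Working session

There is one attempt and no reset: what is moved stays moved. The work goes in short steps, Python scripts to look and compute and a tool call to move; the robot and the scene stay as the last step left them, time stands still between calls to the robot, and variables do not carry over. Pictures are saved under pics/ and viewed, at most 11 in all, crops included, and the job is handed in when it is done.

Besides the shell and the picture viewer there is one more tool, called as a command line: name --argument value ..., lists and objects as JSON in quotes. arm_command: Moves the arm, as the interface text tells. Its arguments: {"type":"object","properties":{"delta_pos":{"type":"array","items":{"type":"array","items":{"type":"number"}}},"delta_rot":{"type":"array","items":{"type":"array","items":{"type":"number"}}},"claw":{"type":"array","items":{"type":"number"}}},"required":["delta_pos","delta_rot","claw"]}

```bash
mkdir -p pics; ls; python3 - <<'E'
from rig import env
import cv2
s=env.observe();print(s)
for c in("side","top"):
    im=env.get_image(c);cv2.imwrite(f"pics/{c}0.png",im)
    print(c,{k:v.tolist() if hasattr(v,'tolist') else v for k,v in env.camera_model(c).items()})
    for q in("jar","probe","stirrer","stand","reagent"):
        print(c,q,[(round(d['conf'],2),[round(x) for x in d['box']]) for d in env.recognise(c,q)])
    for q in("jar_mouth","ring_seat","probe","probe_neck","stand","jar"):
        print(c,q,[(round(d['conf'],2),[round(x,1) for x in d['centre']]) for d in env.tip_of(c,q)])
print(env.camera_model("wrist"))
E
```

```text
pics
{'t': 0.0, 'joint_pos': array([ 1.03941418e+00,  2.59208109e-01,  2.07485391e-02,  1.33365625e+00,
       -1.28515139e-05,  1.41821203e+00]), 'joint_vel': array([-0.00032404,  0.00063788, -0.00209512, -0.00176995, -0.0015537 ,
        0.00021168]), 'tau': array([ 9.99545118e-04, -5.55639625e+01,  3.44535828e+01,  1.37586129e-02,
       -1.21233384e-04, -2.40883196e-06]), 'tcp_pos': array([0.20325448, 0.51077653, 0.23065229]), 'orientation': array([ 1.88268558e-01,  9.82117363e-01, -6.23698898e-04, -2.15197257e-04]), 'ft_force': array([ 0.61177216, -0.05872587,  0.56942281]), 'ft_torque': array([ 0.00301791, -0.01512638,  0.01104224]), 'grip_force': 0.0, 'gripper_width': 0.08510798949754324}
side {'camera_matrix': [[387.1547634419216, 0.0, 317.4846095917788], [0.0, 387.1547634419216, 198.7494935182499], [0.0, 0.0, 1.0]], 'rvec': [2.080372229976648, -0.7601683703158594, 0.4251027026392275], 'tvec': [-0.42534012388161735, 0.25534853420029147, 0.5745513459517958]}
side jar [(0.83, [187, 154, 24, 40])]
side probe [(0.75, [394, 230, 23, 74]), (0.73, [432, 259, 55, 115])]
side stirrer 
[... 1183 characters left out ...]
, [412.9, 204.1])]
top probe_neck [(0.81, [463.8, 214.3]), (0.65, [392.3, 138.2]), (0.61, [402.2, 244.8])]
top stand [(0.82, [405.5, 204.1])]
top jar [(0.6, [181.7, 237.7])]
{'camera_matrix': array([[309.70691629,   0.        , 325.50503924],
       [  0.        , 309.70691629, 203.07138657],
       [  0.        ,   0.        ,   1.        ]]), 'hand_eye': array([[ 1.17297279e-03, -9.48576178e-01, -3.16546771e-01,
         8.00903129e-02],
       [ 9.99999294e-01,  1.05269466e-03,  5.50979811e-04,
        -1.75150627e-03],
       [-1.89419227e-04, -3.16547194e-01,  9.48576743e-01,
        -1.42615014e-01],
       [ 0.00000000e+00,  0.00000000e+00,  0.00000000e+00,
         1.00000000e+00]])}
```

View pics/side0.png

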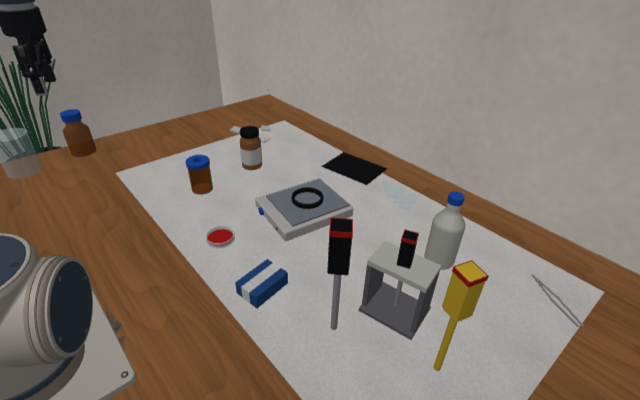

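View pics/top0.png

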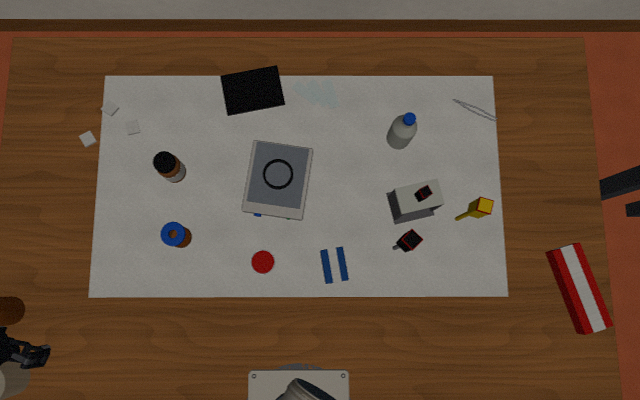

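The probe candidates are the small black one in the stand (side 408,250; top 424,193), a larger black one standing free (side 340,245; top 410,240) and a yellow one (side 463,290; top 481,207). I choose the one in the stand. 
The jar candidates are the drilled blue cap (side 199,173; top 176,235), the closed black-cap reagent (side 251,148; top 168,165) and a distant blue-capped bottle (side 77,133). I choose the drilled one.

```bash
cat > h.py <<'E'
import numpy as np, cv2
from rig import env
def cam(c):
    m=env.camera_model(c);return m["camera_matrix"],cv2.Rodrigues(np.array(m["rvec"]))[0],np.array(m["tvec"],float).ravel()
def onplane(c,px,z):
    K,R,t=cam(c);d=R.T@np.linalg.solve(K,[px[0],px[1],1]);o=-R.T@t
    return (o+d*(z-o[2])/d[2])
def proj(c,P):
    K,R,t=cam(c);q=(K@(R@np.atleast_2d(P).T+t[:,None]));return (q[:2]/q[2]).T
def wproj(P,s):  # world -> wrist pixel (fisheye)
    from scipy.spatial.transform import Rotation as Ro
    m=env.camera_model("wrist");H=m["hand_eye"];K=m["camera_matrix"]
    T=Ro.from_quat(s["orientation"]).as_matrix()
    p=(np.atleast_2d(P)-s["tcp_pos"])@T; p=(p-H[:3,3])@H[:3,:3]
    r=np.hypot(p[:,0],p[:,1]);th=np.arctan2(r,p[:,2])
    return np.c_[K[0,2]+K[0,0]*th*p[:,0]/r,K[1,2]+K[1,1]*th*p[:,1]/r]
def wray(px,s):
    from scipy.spatial.transform import Rotation as Ro
    m=env.camera_model("wrist");H=m["hand_eye"];K=m["camera_matrix"]
    v=(np.array(px)-K[:2,2])/K[0,0];th=np.hypot(*v)
    d=np.r_[v/th*np.sin(th),np.cos(th)]
    T=Ro.from_quat(s["orientation"]).as_matrix()
    return s["tcp_pos"]+T@H[:3,3],T@H[:3,:3]@d
def wplane(px,s,z):
    o,d=wray(px,s);return o+d*(z-o[2])/d[2]
E
python3 - <<'E'
from h import *
S=cv2.imread("pics/side0.png");T=cv2.imread("pics/top0.png")
def comp(im,box,f):
    x,y,w,h=box;hsv=cv2.cvtColor(im[y:y+h,x:x+w],cv2.COLOR_BGR2HSV)
    m=f(hsv).astype(np.uint8);n,l,st,ce=cv2.connectedComponentsWithStats(m)
    i=1+np.argmax(st[1:,4]);pts=np.argwhere(l==i)[:,::-1].astype(np.float32)+[x,y]
    return np.array(pts,np.float32)
blue=lambda h:(abs(h[...,0].astype(int)-110)<15)&(h[...,1]>140)
dark=lambda h:h[...,2]<60
for nm,c,im,box,f,z in[("cap","top",T,(150,215,50,35),blue,.085),("cap","side",S,(180,145,40,45),blue,.080),
  ("ring","top",T,(255,150,45,50),dark,.042),("ring","side",S,(285,180,45,35),dark,.042)]:
    p=comp(im,box,f);h=cv2.convexHull(p);e=cv2.fitEllipse(h)
    print(nm,c,len(p),np.round(e[0],1),np.round(e[1],1),onplane(c,e[0],z).round(4))
p=comp(T,(410,180,25,20),lambda h:h[...,2]<70);r=cv2.minAreaRect(p);print("probe dark",len(p),r)
# named estimates
for c,px,z in[("top",(424,193),.173),("side",(408,235),.173),("top",(410,238),.17),("side",(340,225),.17),("side",(334,328),0),("top",(394,247),0)]:print(c,px,onplane(c,px,z).round(3))
print("tri")
def tri(a,b):
    A=[]
    P=[K@np.c_[R,t] for K,R,t in(cam("top"),cam("side"))]
    X=cv2.triangulatePoints(P[0],P[1],np.array(a,float).reshape(2,1),np.array(b,float).reshape(2,1));return (X[:3]/X[3]).ravel().round(3)
print(tri((393,246),(334,328)),tri((481,207),(468,270)))
a=cv2.resize(T[165:260,375:505],None,fx=5,fy=5,interpolation=cv2.INTER_CUBIC)
cv2.imwrite("pics/c1.png",a)
a=cv2.resize(S[210:350,320:490],None,fx=4,fy=4,interpolation=cv2.INTER_CUBIC);cv2.imwrite("pics/c2.png",a)
E
```

```text
cap top 403 [172.6 233.6] [23.6 24.2] [0.4235 0.2834 0.085 ]
cap side 266 [197.2 161.9] [14.  23.9] [0.4215 0.2823 0.08  ]
ring top 275 [277.6 173.8] [30.4 30.6] [0.5719 0.0492 0.042 ]
ring side 316 [307.  197.7] [21.4 32.5] [0.5657 0.0421 0.042 ]
probe dark 157 ((422.6470642089844, 193.41175842285156), (10.975910186767578, 16.120866775512695), 59.03623962402344)
top (424, 193) [ 0.5   -0.271  0.173]
side (408, 235) [ 0.501 -0.273  0.173]
top (410, 238) [ 0.404 -0.238  0.17 ]
side (340, 225) [ 0.441 -0.188  0.17 ]
side (334, 328) [ 0.397 -0.234  0.   ]
top (394, 247) [ 0.399 -0.233  0.   ]
tri
[ 0.401 -0.231 -0.006] [ 0.466 -0.382  0.207]
```

View pics/c1.png

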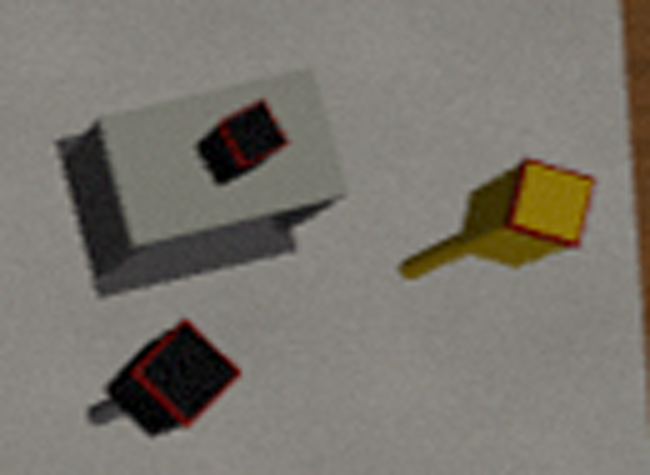

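View pics/c2.png

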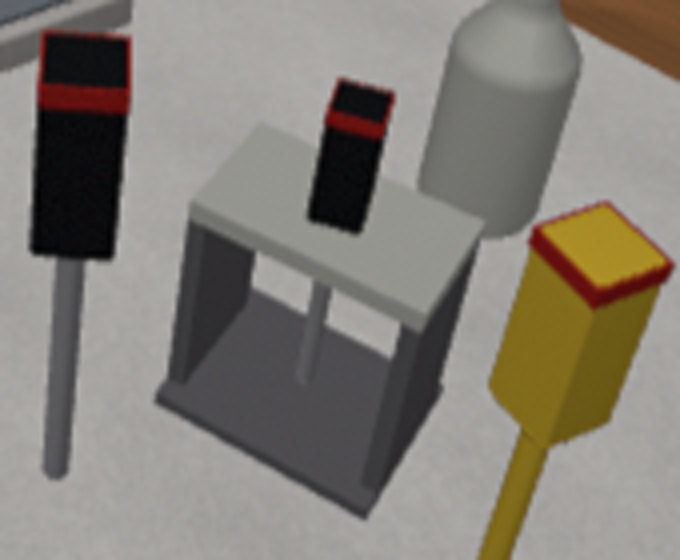

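The crop confirms the choice: the small black probe hangs in the stand, its top face at about top (425,193). The larger black one stands free near (0.40, -0.23) and the yellow one near (0.47, -0.38). Next I move above the jar.

arm_command --delta_pos '[[-0.029,-0.013,0.005],[-0.029,-0.013,0.005],[-0.029,-0.013,0.005],[-0.029,-0.013,0.005],[-0.029,-0.013,0.005],[-0.029,-0.013,0.005],[-0.029,-0.013,0.005],[-0.029,-0.013,0.005],[-0.029,-0.013,0.005],[-0.027,-0.013,0.005],[0,0,0],[0,0,0]]' --delta_rot '[[0,0,0],[0,0,0],[0,0,0],[0,0,0],[0,0,0],[0,0,0],[0,0,0],[0,0,0],[0,0,0],[0,0,0],[0,0,0],[0,0,0]]' --claw '[0.085,0.085,0.085,0.085,0.085,0.085,0.085,0.085,0.085,0.085,0.085,0.085]'

```text
t: 2.7
tcp_pos: [0.4227, 0.2839, 0.1814]
orientation: [0.188, 0.982, 0.0, -0.0]
ft_force: [0.7, -0.0, 0.0]
gripper_width: 0.0852
grip_force: 0.0
```

```bash
cat >> h.py <<'E'
def tooldelta(P,s):
    from scipy.spatial.transform import Rotation as Ro
    return Ro.from_quat(s["orientation"]).inv().apply(np.array(P)-s["tcp_pos"])
E
python3 - <<'E'
from h import *
s=env.observe();W=env.get_image("wrist");cv2.imwrite("pics/w1.png",W)
from scipy.spatial.transform import Rotation as Ro
print(s["t"],s["tcp_pos"],Ro.from_quat(s["orientation"]).as_matrix().round(4).tolist(),s["joint_pos"].round(2))
print(wproj([.4225,.283,.085],s))
for q in("jar_mouth","ring_seat"):
  for d in env.tip_of("wrist",q):print(q,d,wplane(d["centre"],s,.085 if q[0]=="j" else .03))
h=cv2.cvtColor(W,cv2.COLOR_BGR2HSV)
m=((abs(h[...,0].astype(int)-110)<15)&(h[...,1]>140)).astype(np.uint8)
n,l,st,ce=cv2.connectedComponentsWithStats(m);i=1+np.argmax(st[1:,4])
pts=np.argwhere(l==i)[:,::-1].astype(np.float32);print(st[i])
# outer contour on plane .085
hull=cv2.convexHull(pts)[:,0]; Q=np.array([wplane(p,s,.085)[:2] for p in hull],np.float32)
print(cv2.fitEllipse(Q))
c,hi=cv2.findContours((l==i).astype(np.uint8),cv2.RETR_CCOMP,cv2.CHAIN_APPROX_NONE)
for cc,hh in zip(c,hi[0]):
  if len(cc)>20: print(hh[3],cv2.fitEllipse(np.array([wplane(p[0],s,.085)[:2] for p in cc],np.float32)))
E
```

```text
2.7 [0.42265182 0.28390955 0.18137206] [[-0.929, 0.3702, -0.0002], [0.3702, 0.929, 0.0001], [0.0002, 0.0001, -1.0]] [ 0.43  0.21 -0.17  1.19  0.    0.81]
[[326.37150343 203.7221341 ]]
jar_mouth {'centre': [326.9, 204.3], 'conf': 0.7} [0.42311959 0.28321703 0.085     ]
[ 295  169   66   65 2981]
((0.42209503054618835, 0.28434836864471436), (0.053637903183698654, 0.055827684700489044), 70.98603820800781)
-1 ((0.42203763127326965, 0.2843663692474365), (0.053016774356365204, 0.0550713874399662), 70.354248046875)
0 ((0.4213123619556427, 0.28454285860061646), (0.018215743824839592, 0.02029840648174286), 156.77052307128906)
```

View pics/w1.png

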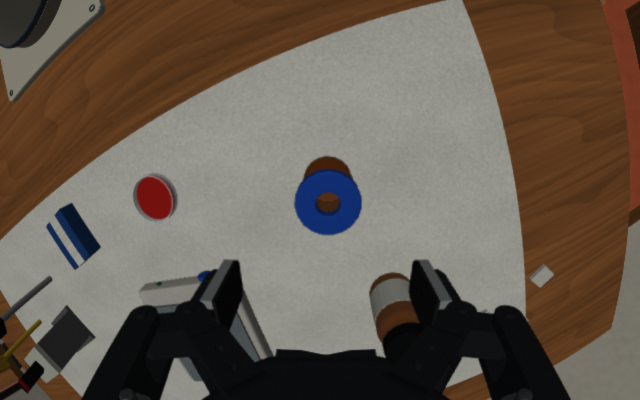

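The blue cap shows at wrist (328,202) with its hole at (328,204), so the jar is at (0.422, 0.284), already under the gripper. I descend and grip.

arm_command --delta_pos '[[0.0005,0,0.03],[0,0,0.03],[0,0,0.03],[0,0,0.03],[0,0,0.02],[0,0,0.013],[0,0,0],[0,0,0],[0,0,0],[0,0,0],[0,0,0],[0,0,0],[0,0,0]]' --delta_rot '[[0,0,0],[0,0,0],[0,0,0],[0,0,0],[0,0,0],[0,0,0],[0,0,0],[0,0,0],[0,0,0],[0,0,0],[0,0,0],[0,0,0],[0,0,0]]' --claw '[0.085,0.085,0.085,0.085,0.085,0.085,0.085,0.04,0.04,0.04,0.04,0.04,0.04]'

```text
t: 4.47
tcp_pos: [0.4231, 0.2844, 0.0296]
orientation: [0.188, 0.982, 0.001, 0.001]
ft_force: [-1.4, 1.1, 7.0]
gripper_width: 0.0555
grip_force: 62.3
```

arm_command --delta_pos '[[0,0,-0.01],[0,0,-0.03],[0,0,-0.04],[0,0,-0.04],[0,0,-0.025],[-0.02,-0.01,0],[-0.031,-0.019,0],[-0.031,-0.019,0],[-0.031,-0.019,0],[-0.031,-0.019,0],[-0.031,-0.019,0],[-0.031,-0.019,0],[-0.031,-0.019,0],[-0.028,-0.015,0],[-0.019,-0.008,0],[0,0,0],[0,0,0]]' --delta_rot '[[0,0,0],[0,0,0],[0,0,0],[0,0,0],[0,0,0],[0,0,0],[0,0,0],[0,0,0],[0,0,0],[0,0,0],[0,0,0],[0,0,0],[0,0,0],[0,0,0],[0,0,0],[0,0,0],[0,0,0]]' --claw '[0.04,0.04,0.04,0.04,0.04,0.04,0.04,0.04,0.04,0.04,0.04,0.04,0.04,0.04,0.04,0.04,0.04]'

```text
t: 6.6
tcp_pos: [0.6244, 0.0253, 0.1734]
orientation: [0.188, 0.982, 0.0, -0.0]
ft_force: [0.3, 0.6, -1.9]
gripper_width: 0.0552
grip_force: 63.9
```

```bash
python3 - <<'E'
from h import *
s=env.observe();W=env.get_image("wrist");cv2.imwrite("pics/w2.png",W)
print(s["t"],s["tcp_pos"],s["orientation"].round(4))
print(wproj([[.572,.049,.042],[.566,.042,.042]],s))
for q in("ring_seat","jar_mouth","jar"):
  for d in env.tip_of("wrist",q):print(q,d,wplane(d["centre"],s,.03))
S=env.get_image("side");x=proj("side",[s["tcp_pos"]])[0];print(x)
x=x.astype(int);a=S[max(0,x[1]-90):x[1]+60,x[0]-70:x[0]+70]
b=cv2.resize(W,(640,400));a=cv2.resize(a,(373,400));cv2.imwrite("pics/w2b.png",cv2.resize(np.hstack([b,a]),(800,316)))
E
```

```text
6.6 [0.62437309 0.02533002 0.17337143] [ 1.880e-01  9.822e-01  1.000e-04 -3.000e-04]
[[330.41467864 128.99534605]
 [320.49350664 125.62509662]]
ring_seat {'centre': [328.8, 127.6], 'conf': 0.97} [0.57124062 0.04791043 0.03      ]
ring_seat {'centre': [153.5, 288.0], 'conf': 0.33} [ 0.66283512 -0.22323927  0.03      ]
jar {'centre': [326.0, 241.7], 'conf': 0.61} [0.67680434 0.0033887  0.03      ]
[333.52630782 141.17316675]
```

View pics/w2b.png

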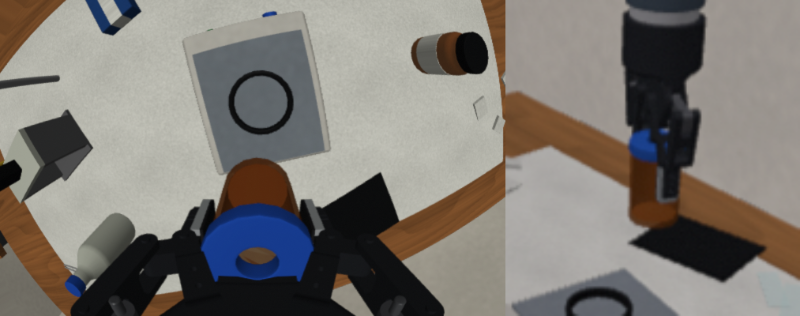

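The ring shows clear at about (261,102) in this view, and the jar hangs upright, gripped on its body. I fit the ring in the wrist picture.

```bash
python3 - <<'E'
from h import *
s=env.observe();W=cv2.imread("pics/w2.png")
x0,y0=270,70;m=(W[y0:185,x0:390].max(2)<50).astype(np.uint8)
c,hi=cv2.findContours(m,cv2.RETR_CCOMP,cv2.CHAIN_APPROX_NONE)
for cc,hh in zip(c,hi[0]):
  if len(cc)>80: print(hh[3],len(cc),cv2.fitEllipse(np.array([wplane(p[0]+[x0,y0],s,.042)[:2] for p in cc],np.float32)))
E
```

```text
-1 230 ((0.5728442072868347, 0.04837328568100929), (0.0714629665017128, 0.07167629152536392), 75.85355377197266)
0 193 ((0.5722125172615051, 0.04855688661336899), (0.06060848385095596, 0.06075279042124748), 75.15035247802734)
```

arm_command --delta_pos '[[0.02,0.001,0],[0.025,0.001,0.02],[0.011,0.001,0.025],[0,0,0.025],[0,0,0.018],[0,0,0.01],[0,0,0.006],[0,0,0.003],[0,0,0]]' --delta_rot '[[0,0,0],[0,0,0],[0,0,0],[0,0,0],[0,0,0],[0,0,0],[0,0,0],[0,0,0],[0,0,0]]' --claw '[0.04,0.04,0.04,0.04,0.04,0.04,0.04,0.04,0.04]'

```text
t: 7.98
tcp_pos: [0.5742, 0.0481, 0.0666]
orientation: [0.188, 0.982, 0.0, 0.0]
ft_force: [0.3, 0.7, -1.9]
gripper_width: 0.0553
grip_force: 63.9
```

arm_command --delta_pos '[[0.001,0,0.002],[0,0,0.002],[0,0,0.001],[0,0,0.0007],[0,0,0]]' --delta_rot '[[0,0,0],[0,0,0],[0,0,0],[0,0,0],[0,0,0]]' --claw '[0.04,0.04,0.04,0.04,0.04]'

```text
t: 8.6
tcp_pos: [0.5731, 0.0485, 0.0605]
orientation: [0.188, 0.982, 0.0, -0.0]
ft_force: [0.4, 0.2, -1.6]
gripper_width: 0.0557
grip_force: 63.9
```

arm_command --delta_pos '[[0,0,0.0005],[0,0,0.0004],[0,0,0.0003],[0,0,0]]' --delta_rot '[[0,0,0],[0,0,0],[0,0,0],[0,0,0]]' --claw '[0.04,0.04,0.04,0.04]'

```text
t: 9.1
tcp_pos: [0.5731, 0.0485, 0.0596]
orientation: [0.188, 0.982, 0.0, 0.0]
ft_force: [-1.7, -0.2, 2.9]
gripper_width: 0.0554
grip_force: 64.2
```

arm_command --delta_pos '[[0,0,0],[0,0,0],[0,0,0],[0,0,0],[0,0,0],[0,0,-0.01],[0,0,-0.03],[0,0,-0.04],[0,0,-0.04],[0,0,-0.03],[0,0,0],[0,0,0]]' --delta_rot '[[0,0,0],[0,0,0],[0,0,0],[0,0,0],[0,0,0],[0,0,0],[0,0,0],[0,0,0],[0,0,0],[0,0,0],[0,0,0],[0,0,0]]' --claw '[0.065,0.07,0.08,0.085,0.085,0.085,0.085,0.085,0.085,0.085,0.085,0.085]'

```text
t: 10.6
tcp_pos: [0.5728, 0.0485, 0.2091]
orientation: [0.188, 0.982, -0.0, -0.0]
ft_force: [-0.3, -0.4, -0.3]
gripper_width: 0.0848
grip_force: 0.0
```

```bash
cat >> h.py <<'E'
def capfit(W,s,z):
    h=cv2.cvtColor(W,cv2.COLOR_BGR2HSV)
    m=((abs(h[...,0].astype(int)-110)<15)&(h[...,1]>140)).astype(np.uint8)
    n,l,st,ce=cv2.connectedComponentsWithStats(m);i=1+np.argmax(st[1:,4])
    c,hi=cv2.findContours((l==i).astype(np.uint8),cv2.RETR_CCOMP,cv2.CHAIN_APPROX_NONE)
    for cc,hh in zip(c,hi[0]):
        if len(cc)>20: print("cap",hh[3],cv2.fitEllipse(np.array([wplane(p[0],s,z)[:2] for p in cc],np.float32)))
E
python3 - <<'E'
from h import *
s=env.observe();W=env.get_image("wrist");cv2.imwrite("pics/w3.png",W)
print(s["t"],s["tcp_pos"]);capfit(W,s,.115)
S=env.get_image("side");cv2.imwrite("pics/s3.png",S)
b=cv2.resize(S[130:260,240:370],(400,400));cv2.imwrite("pics/w3b.png",np.hstack([cv2.resize(W[100:300,225:425],(400,400)),b]))
E
```

```text
10.6 [0.57278202 0.04851875 0.20910229]
cap -1 ((0.5717689394950867, 0.0472915880382061), (0.054178062826395035, 0.055514633655548096), 73.06794738769531)
cap 0 ((0.570836067199707, 0.04758903756737709), (0.017933692783117294, 0.01978662982583046), 159.3170623779297)
```

View pics/w3b.png

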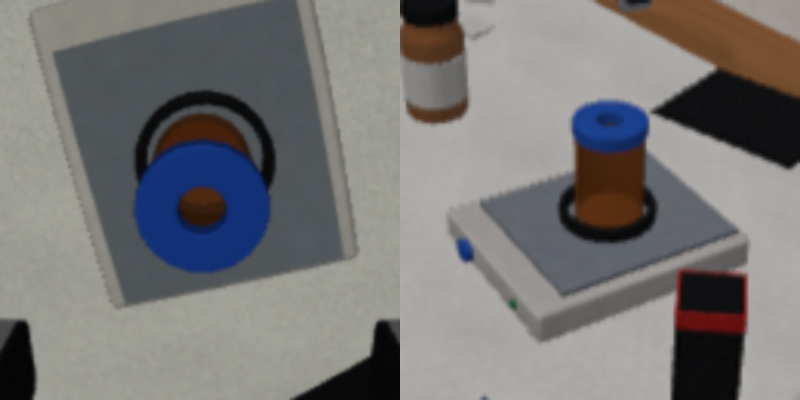

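The jar stands upright inside the black ring and nothing else has moved. I go to the probe and turn to its yaw.

arm_command --delta_pos '[[-0.004,-0.02,-0.005],[-0.006,-0.036,-0.005],[-0.006,-0.04,-0.005],[-0.006,-0.04,-0.005],[-0.006,-0.04,-0.005],[-0.006,-0.04,-0.005],[-0.006,-0.04,-0.005],[-0.006,-0.036,-0.003],[-0.005,-0.033,-0.003],[0,0,0],[0,0,0],[0,0,0],[0,0,0],[0,0,0],[0,0,0]]' --delta_rot '[[0,0,0],[0,0,0],[0,0,0],[0,0,0],[0,0,0],[0,0,0],[0,0,0],[0,0,0],[0,0,0],[0,0,9.5],[0,0,9.5],[0,0,9.5],[0,0,9.5],[0,0,0],[0,0,0]]' --claw '[0.085,0.085,0.085,0.085,0.085,0.085,0.085,0.085,0.085,0.085,0.085,0.085,0.085,0.085,0.085]'

```text
t: 12.58
tcp_pos: [0.4999, -0.2727, 0.2502]
orientation: [0.496, 0.868, -0.0, -0.0]
ft_force: [0.5, 0.4, -0.5]
gripper_width: 0.085
grip_force: 0.0
```

```bash
python3 - <<'E'
from h import *
from scipy.spatial.transform import Rotation as Ro
s=env.observe();W=env.get_image("wrist");cv2.imwrite("pics/w4.png",W)
print(s["t"],s["tcp_pos"],Ro.from_quat(s["orientation"]).as_matrix().round(3).tolist())
print(wproj([[.5,-.272,.173]],s))
for d in env.masks_of("wrist","probe"):print(d["conf"],d["box"])
S=env.get_image("side");cv2.imwrite("pics/s4.png",S);capS=S[130:260,240:370]
cv2.imwrite("pics/w4b.png",cv2.resize(W[90:310,200:450],(750,600),interpolation=cv2.INTER_CUBIC))
E
```

```text
12.575 [ 0.49991305 -0.27270284  0.25024625] [[-0.507, 0.862, -0.0], [0.862, 0.507, 0.0], [0.0, -0.0, -1.0]]
[[326.69712564 209.87958065]]
0.87 [179.6, 63.6, 97.2, 67.5]
0.84 [231.9, 224.3, 36.7, 107.1]
0.83 [317.4, 184.9, 31.7, 42.5]
```

View pics/w4b.png

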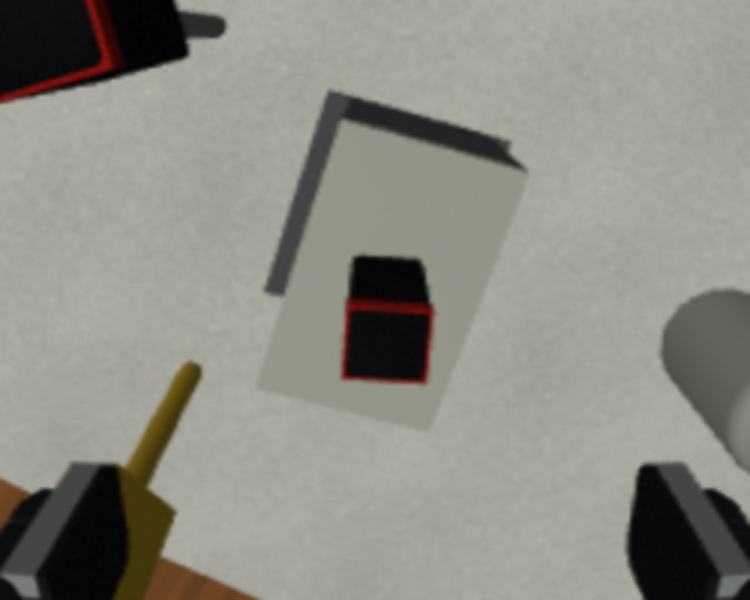

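The top face of the wanted probe has crop corners (347,303), (433,310), (427,382) and (343,378), almost square to the fingers. The larger black probe and the yellow one are clear of them.

```bash
python3 - <<'E'
from h import *
from scipy.spatial.transform import Rotation as Ro
s=env.observe()
# top face: black interior + red rim; take hull of dark/red pixels, and its fit by projecting a 22 mm square prism
W=cv2.imread("pics/w4.png")
c=np.array([(347,303),(433,310),(427,382),(343,378)],float)/[3,600/220]+[200,90]
Q=np.array([wplane(p,s,.173)[:2] for p in c]);print(Q.round(4),Q.mean(0))
r=cv2.minAreaRect(Q.astype(np.float32));print(r)
# silhouette fit of the handle prism
g=np.zeros((400,640),np.uint8);m=(W.max(2)<45)|((W[...,2]>80)&(W[...,1]<50))
n,l,st,ce=cv2.connectedComponentsWithStats(m.astype(np.uint8));i=l[215,330];M=(l==i);print(st[i])
from scipy.optimize import minimize
def mask(p):
    x,y,a,tx,ty=p;R=np.array([[np.cos(a),-np.sin(a)],[np.sin(a),np.cos(a)]])
    q=np.array([[i,j] for i in(-.011,.011) for j in(-.011,.011)])@R.T
    P=np.r_[np.c_[q+[x,y],np.full(4,.115)],np.c_[q+[x+tx,y+ty],np.full(4,.173)]]
    h=cv2.convexHull((wproj(P,s)*16*4).astype(np.int32))
    k=np.zeros((1600,2560),np.uint8);cv2.fillConvexPoly(k,h,1,shift=4);return cv2.resize(k.astype(np.float32),(640,400),interpolation=cv2.INTER_AREA)
f=lambda p:np.abs(mask(p)-M).sum()
x0=np.r_[Q.mean(0),np.deg2rad(30),0,0]
b=minimize(f,x0,method="Nelder-Mead",options=dict(initial_simplex=np.vstack([x0]+[x0+d for d in np.diag([.003,.003,.08,.003,.003])]),maxiter=160))
print(f(x0),b.fun,b.x.round(4),np.rad2deg(b.x[2]))
t=np.r_[b.x[:2]+b.x[3:]/2,.25];print(tooldelta(t,s))
E
```

```text
[[ 0.4896 -0.2699]
 [ 0.5092 -0.2608]
 [ 0.5191 -0.2799]
 [ 0.4999 -0.2898]] [ 0.50444739 -0.27513104]
((0.5043861865997314, -0.274942010641098), (0.021682213991880417, 0.02237742207944393), 27.202157974243164)
[ 314  184   30   46 1093]
235.0 183.3125 [ 0.5061 -0.2767  0.5194 -0.0016  0.0018] 29.759032089877714
[-0.00545931  0.00272484  0.00032084]
```

arm_command --delta_pos '[[-0.005,0.003,0.01],[0,0,0.03],[0,0,0.03],[0,0,0.03],[0,0,0.016],[0,0,0.007],[0,0,0],[0,0,0],[0,0,0],[0,0,0],[0,0,0],[0,0,0],[0,0,0],[0,0,0]]' --delta_rot '[[0,0,2.0],[0,0,0],[0,0,0],[0,0,0],[0,0,0],[0,0,0],[0,0,0],[0,0,0],[0,0,0],[0,0,0],[0,0,0],[0,0,0],[0,0,0],[0,0,0]]' --claw '[0.085,0.085,0.085,0.085,0.085,0.085,0.085,0.01,0.01,0.01,0.01,0.01,0.01,0.01]'

```text
t: 14.48
tcp_pos: [0.5055, -0.2752, 0.1278]
orientation: [0.513, 0.858, -0.0, 0.0]
ft_force: [-1.1, 0.6, 5.2]
gripper_width: 0.0212
grip_force: 58.8
```

arm_command --delta_pos '[[0,0,-0.006],[0,0,-0.02],[0,0,-0.03],[0,0,-0.035],[0,0,-0.035],[0,0,-0.024],[0,0,0],[0.012,0.01,0],[0.023,0.019,0],[0.03,0.025,0],[0.03,0.025,0],[0.03,0.025,0],[0.03,0.025,0],[0.03,0.025,0],[0.03,0.025,0],[0.023,0.02,0],[0.015,0.013,0],[0,0,0],[0,0,0]]' --delta_rot '[[0,0,0],[0,0,0],[0,0,0],[0,0,0],[0,0,0],[0,0,0],[0,0,0],[0,0,0],[0,0,0],[0,0,0],[0,0,0],[0,0,0],[0,0,0],[0,0,0],[0,0,0],[0,0,0],[0,0,0],[0,0,0],[0,0,0]]' --claw '[0.01,0.01,0.01,0.01,0.01,0.01,0.01,0.01,0.01,0.01,0.01,0.01,0.01,0.01,0.01,0.01,0.01,0.01,0.01]'

```text
t: 16.85
tcp_pos: [0.5719, 0.0478, 0.277]
orientation: [0.513, 0.858, -0.0, -0.0]
ft_force: [-0.9, 0.3, -2.4]
gripper_width: 0.0211
grip_force: 58.8
```

```bash
python3 - <<'E'
from h import *
s=env.observe();W=env.get_image("wrist");cv2.imwrite("pics/w5.png",W)
S=env.get_image("side");cv2.imwrite("pics/s5.png",S);T=env.get_image("top");cv2.imwrite("pics/t5.png",T)
t=s["tcp_pos"];print(s["t"],t);tip=t-[0,0,.1128];nk=tip+[0,0,.095]
m=np.array([.572,.048,.115])
for c in("side","top"):print(c,proj(c,[tip,nk,m]).round(1).tolist())
print("w",wproj([tip,nk,m],s).round(1).tolist())
for c in("side","wrist","top"):
  for q in("probe","jar_mouth"):print(c,q,[(round(d["conf"],2),np.round(d["centre"],1)) for d in env.tip_of(c,q)])
a=cv2.resize(W[100:400,175:475],(400,400),interpolation=cv2.INTER_CUBIC);b=cv2.resize(S[50:230,220:400],(400,400),interpolation=cv2.INTER_CUBIC)
cv2.imwrite("pics/w5b.png",np.hstack([a,b]))
E
```

```text
16.85 [0.57189884 0.04775874 0.27697941]
side [[308.0, 148.3], [308.4, 105.4], [307.8, 168.2]]
top [[275.1, 161.4], [272.1, 149.8], [276.3, 166.6]]
w [[326.0, 196.6], [326.2, 245.5], [326.2, 182.1]]
side probe [(0.76, array([331.8, 327.2])), (0.7, array([435.1, 368.8])), (0.61, array([306.2, 149.2]))]
side jar_mouth [(0.85, array([307.7, 171.5]))]
wrist probe [(0.76, array([157.6, 260.7])), (0.67, array([327.2, 195.8])), (0.56, array([323.2, 218.2]))]
wrist jar_mouth [(0.95, array([324.8, 183.9]))]
top probe [(0.96, array([459.3, 218.4])), (0.74, array([394.2, 245.5]))]
top jar_mouth []
```

View pics/w5b.png

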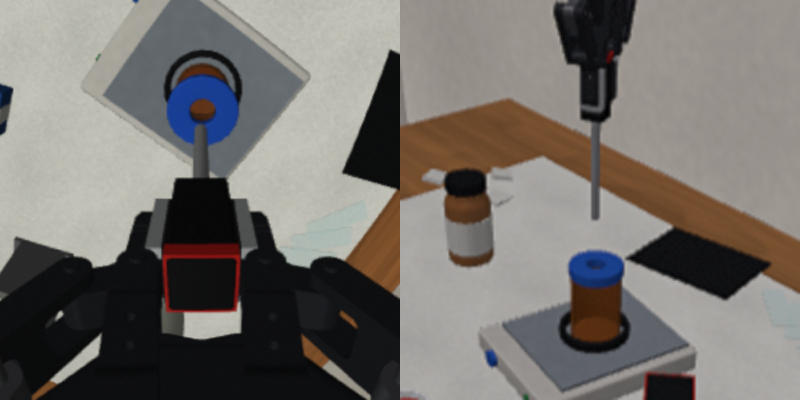

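The rod hangs close to vertical over the hole: in the wrist crop the tip is at (201,125) and the hole at (203,110), and in the side crop they are at (596,218) and (596,264). I measure the rod's axis against the mouth from both views.

```bash
cat > rod.py <<'E'
from h import *
from scipy.optimize import least_squares
def rows(im,c0,r0,r1,w=14):
    # rod centre by row: background minus darkness centroid
    out=[];g=im.astype(float).sum(2)
    for r in range(r0,r1):
        v=g[r,c0-w:c0+w+1];b=np.median(np.r_[v[:5],v[-5:]]);d=np.clip(b-v-60,0,None)
        if d.sum()>150: out.append((c0-w+(d*np.arange(2*w+1)).sum()/d.sum(),r))
    return np.array(out)
E
python3 - <<'E'
from rod import *
s=env.observe();W=cv2.imread("pics/w5.png");S=cv2.imread("pics/s5.png")
capfit(W,s,.115)
h=cv2.cvtColor(S,cv2.COLOR_BGR2HSV);m=((abs(h[...,0].astype(int)-110)<15)&(h[...,1]>140))[150:190,290:330].astype(np.uint8)
n,l,st,ce=cv2.connectedComponentsWithStats(m);i=1+np.argmax(st[1:,4]);print("side cap",st[i],ce[i]+[290,150], "model cap centre",proj("side",[[.572,.048,.109]]))
rs=rows(S,308,108,150);print("side rod",rs[[0,len(rs)//2,-1]].round(2).tolist(),"slope",np.polyfit(rs[:,1],rs[:,0],1))
tcp=s["tcp_pos"]
for a in(0,):print("model vertical",proj("side",[tcp-[0,0,.015],tcp-[0,0,.06],tcp-[0,0,.1128]]).round(2).tolist())
# wrist rod
for r in range(192,232,4):
    v=W[r,312:342].astype(int).sum(1);print(r,v.tolist())
print("wrist model",wproj([tcp-[0,0,.1128],tcp-[0,0,.06],tcp-[0,0,.02]],s).round(1).tolist())
K,R,t=cam("side");print("sidecam",-R.T@t)
E
```

```text
cap -1 ((0.5724151730537415, 0.04905219376087189), (0.051891401410102844, 0.05534685030579567), 114.93033599853516)
cap 0 ((0.5726794600486755, 0.04820459336042404), (0.01881498470902443, 0.0210781991481781), 116.51691436767578)
side cap [  6  13  24  16 314] [307.66242038 170.72611465] model cap centre [[307.73518076 170.58089477]]
side rod [[302.61, 108.0], [314.24, 133.0], [307.33, 148.0]] slope [2.67404877e-01 2.73671465e+02]
model vertical [[308.47, 103.77], [308.26, 124.9], [308.04, 148.0]]
192 [233, 234, 230, 234, 232, 230, 231, 226, 218, 197, 184, 175, 170, 164, 155, 151, 157, 173, 197, 215, 233, 239, 240, 235, 234, 233, 234, 232, 231, 232]
196 [233, 231, 233, 231, 233, 233, 235, 234, 239, 248, 249, 248, 239, 230, 212, 189, 175, 189, 217, 234, 233, 232, 234, 232, 233, 231, 230, 231, 230, 230]
200 [235, 238, 235, 235, 234, 237, 233, 233, 231, 249, 250, 247, 238, 228, 210, 195, 174, 172, 192, 226, 232, 235, 233, 233, 229, 231, 232, 230, 230, 233]
204 [262, 247, 238, 238, 236, 236, 235, 232, 233, 245, 250, 246, 238, 229, 211, 194, 177, 167, 184, 224, 233, 232, 233, 233, 232, 229
[... 358 characters left out ...]
46, 320, 314, 297, 260, 251, 252, 246, 237, 223, 209, 190, 174, 161, 178, 260, 303, 313, 314, 316, 316, 314, 315, 313, 313, 312]
220 [460, 462, 479, 488, 495, 498, 490, 435, 273, 247, 250, 247, 235, 226, 207, 190, 176, 161, 168, 226, 285, 307, 312, 316, 317, 322, 319, 322, 318, 318]
224 [566, 566, 564, 560, 542, 519, 490, 425, 272, 250, 251, 246, 238, 224, 207, 189, 174, 162, 166, 221, 282, 309, 312, 314, 316, 318, 317, 317, 316, 316]
228 [556, 551, 551, 552, 556, 554, 521, 428, 273, 250, 252, 246, 236, 222, 206, 190, 174, 162, 165, 221, 349, 354, 322, 316, 311, 311, 312, 310, 310, 310]
wrist model [[325.9, 196.5], [326.0, 218.8], [326.1, 243.8]]
sidecam [ 0.10101368 -0.51486132  0.54858035]
```

```bash
python3 - <<'E'
from rod import *
S=cv2.imread("pics/s5.png")
for r in range(112,156,4):print(r,S[r,298:320].astype(int).sum(1).tolist())
W=cv2.imread("pics/w5.png")
for r in(172,178,183):print(r,(W[r,296:356,0].astype(int)).tolist())
E
```

```text
112 [254, 250, 243, 239, 238, 241, 262, 280, 271, 256, 228, 240, 441, 444, 444, 442, 447, 443, 444, 447, 446, 441]
116 [234, 233, 235, 237, 237, 243, 249, 257, 274, 256, 230, 213, 242, 245, 261, 303, 351, 406, 440, 446, 450, 448]
120 [230, 238, 235, 235, 236, 236, 237, 240, 273, 257, 230, 223, 239, 244, 246, 251, 249, 251, 246, 244, 242, 245]
124 [224, 222, 221, 223, 224, 228, 234, 243, 270, 259, 228, 220, 234, 234, 231, 233, 232, 236, 236, 238, 241, 241]
128 [454, 348, 257, 229, 223, 226, 230, 236, 273, 254, 226, 216, 233, 236, 243, 245, 249, 246, 248, 246, 242, 240]
132 [498, 500, 500, 505, 504, 503, 489, 456, 287, 250, 220, 207, 219, 220, 223, 227, 229, 234, 231, 234, 236, 241]
136 [488, 486, 486, 492, 497, 500, 503, 493, 293, 244, 223, 306, 507, 516, 492, 457, 351, 260, 226, 213, 210, 213]
140 [482, 486, 488, 491, 492, 491, 499, 490, 291, 241, 218, 301, 499, 507, 502, 501, 500, 500, 500, 501, 503, 489]
144 [487, 489, 488, 491, 494, 499, 499, 491, 291, 243, 217, 302, 497, 504, 497, 496, 497, 497, 498, 498, 497, 497]
148 [498, 496, 500, 500, 500, 500, 505, 494, 335, 267, 258, 395, 
[... 329 characters left out ...]
 144, 145, 146, 146, 146, 146, 146, 146, 146, 146, 146, 146, 146, 145, 146, 146, 146, 146, 145, 144, 141, 123, 86, 33, 16, 19, 54]
178 [108, 108, 108, 110, 127, 142, 147, 148, 148, 148, 148, 148, 146, 147, 147, 146, 146, 146, 146, 146, 144, 128, 97, 52, 28, 24, 24, 24, 23, 25, 23, 24, 24, 24, 24, 23, 24, 30, 54, 95, 141, 146, 147, 146, 146, 146, 146, 145, 146, 146, 146, 145, 145, 145, 144, 144, 134, 87, 90, 106]
183 [109, 109, 110, 114, 138, 147, 147, 147, 147, 147, 147, 147, 147, 147, 147, 146, 145, 146, 145, 143, 120, 75, 33, 23, 23, 24, 25, 23, 24, 23, 24, 23, 23, 24, 24, 25, 24, 23, 25, 36, 73, 133, 147, 147, 147, 147, 146, 146, 146, 146, 146, 145, 145, 145, 144, 144, 140, 116, 108, 110]
```

Relative to the mouth, the rod is about 1.0 mm short along tool +y and 0.6 mm along tool -x, and its tilt is negligible. I correct that and descend to just above the cap.

arm_command --delta_pos '[[-0.0006,0.001,0.005],[0,0,0.014],[0,0,0.012],[0,0,0.005],[0,0,0],[0,0,0]]' --delta_rot '[[0,0,0],[0,0,0],[0,0,0],[0,0,0],[0,0,0],[0,0,0]]' --claw '[0.01,0.01,0.01,0.01,0.01,0.01]'

```text
t: 18.05
tcp_pos: [0.5734, 0.0481, 0.2418]
orientation: [0.513, 0.858, 0.0, 0.0]
ft_force: [0.4, 0.1, -1.4]
gripper_width: 0.0213
grip_force: 58.8
```

```bash
python3 - <<'E'
from h import *
s=env.observe();W=env.get_image("wrist");S=env.get_image("side");print(s["t"],s["tcp_pos"],s["orientation"].round(4))
a=cv2.resize(W[100:300,225:425],(400,400),interpolation=cv2.INTER_CUBIC);b=cv2.resize(S[110:210,258:358],(400,400),interpolation=cv2.INTER_CUBIC)
cv2.imwrite("pics/w6b.png",np.hstack([a,b]));cv2.imwrite("pics/w6.png",W);cv2.imwrite("pics/s6.png",S)
E
```

```text
18.05 [0.5734423  0.0481083  0.24175495] [5.128e-01 8.585e-01 2.000e-04 3.000e-04]
```

View pics/w6b.png

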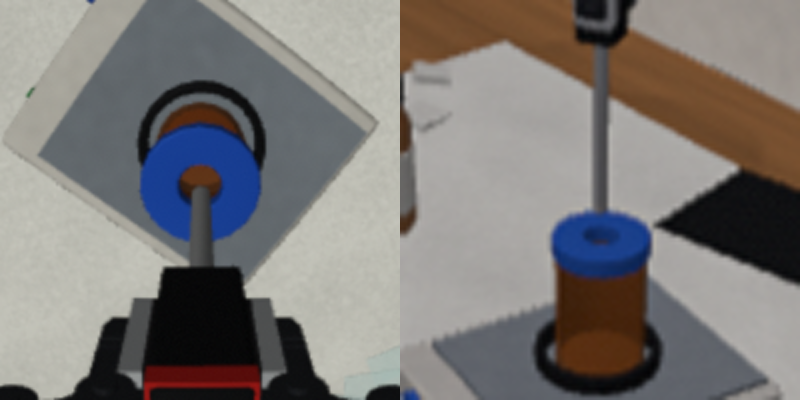

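In the wrist crop the rod (201) lines up with the hole (200), and in the side crop the rod (601) lines up with the cap centre (602). I lower it straight down.

arm_command --delta_pos '[[0,0,0.004],[0,0,0.008],[0,0,0.008],[0,0,0.008],[0,0,0.008],[0,0,0.008],[0,0,0.008],[0,0,0.008],[0,0,0.005],[0,0,0.003],[0,0,0],[0,0,0],[0,0,0]]' --delta_rot '[[0,0,0],[0,0,0],[0,0,0],[0,0,0],[0,0,0],[0,0,0],[0,0,0],[0,0,0],[0,0,0],[0,0,0],[0,0,0],[0,0,0],[0,0,0]]' --claw '[0.01,0.01,0.01,0.01,0.01,0.01,0.01,0.01,0.01,0.01,0.01,0.01,0.01]'

```text
t: 19.77
tcp_pos: [0.5734, 0.0481, 0.1736]
orientation: [0.513, 0.859, 0.0, 0.0]
ft_force: [0.5, -0.3, -0.3]
gripper_width: 0.0214
grip_force: 58.8
```

```bash
python3 - <<'E'
from h import *
s=env.observe();W=env.get_image("wrist");S=env.get_image("side");print(s["t"],s["tcp_pos"],s["ft_force"].round(2),s["orientation"].round(4))
a=cv2.resize(W[80:230,250:400],(400,400),interpolation=cv2.INTER_CUBIC);b=cv2.resize(S[110:210,258:358],(400,400),interpolation=cv2.INTER_CUBIC)
cv2.imwrite("pics/w7b.png",np.hstack([a,b]))
E
```

```text
19.775 [0.5733637  0.04809559 0.17361054] [ 0.53 -0.29 -0.32] [5.128e-01 8.585e-01 1.000e-04 2.000e-04]
```

View pics/w7b.png

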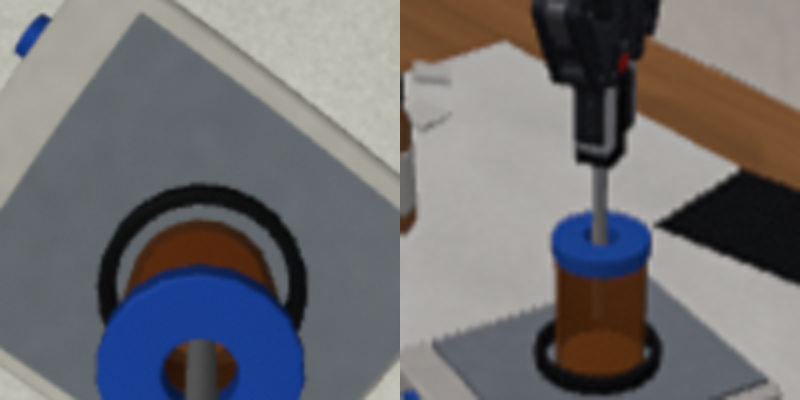

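The rod passes through the middle of the hole in both views (wrist 201 against hole 200, side 600 against 601). The jar has not moved in the ring and the sideways force is near zero.

```bash
python3 -c "
from rig import env
s=env.observe();print(s['joint_vel'].round(4),s['ft_force'].round(2));print(env.hand_in())"
```

```text
[ 0.0016 -0.0007 -0.0007 -0.0001  0.0013  0.0005] [-0.28  0.43 -1.4 ]
the job is handed in; nothing more can be done
None
```

The jar stands upright and released in the black ring, the probe is held upright and centred in its hole with the tip an estimated two thirds of the way down, nothing else was moved, and the job is handed in at about 20 s, with no verdict returned.

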